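# Hold a bucket stave home in the end-boring jig

### The arm

A 6-joint arm with a two-finger parallel gripper is mounted at the origin on the work surface. World frame = base frame: x ahead of the robot, y to its left, z up, the work surface at z = 0. Lengths are in m, angles in rad, forces in N, time in s.
With the tool pointing down it reaches from about 0.325 to 0.875 m from the base axis. Payload 4.4 kg.
Tool frame: the origin (TCP) lies at the very end of the fingers, on their centre line; the grasp point (between the pads) lies 19 mm behind it; z points along the fingers, y is the direction in which the jaws open and shut (so a half turn about z gives the same grasp; the last joint's range is limited). The gripper opens to 85 mm and grips with 20 to 120 N. Pads are 22 mm wide; open, the fingers measure 114 mm over their backs; the gripper's body (76 mm by 85 mm) begins 54 mm behind the grasp point. The pads swing forward as they close: fully open they stand 13 mm farther back than shut.
Start: joints at [-1.456, 0.207, 1.542, -0, 1.393, -0.15], TCP at [0.151, -0.555, 0.231] pointing down, gripper open.
Joint ranges: [-2.73, 2.73], [-0.86, 2.22], [0.23, 2.46], [-1.11, 4.25], [0.08, 2.63], [-2.82, 2.82]. Speed limits (rad/s): [2.79, 2.79, 3.14, 3.14, 3.14, 3.14].

### API

Orientations are given as [roll, pitch, yaw] about the fixed x, y, z axes, in that order (R = Rz(yaw) Ry(pitch) Rx(roll)).
In Python, from bench import env gives the robot as it stands. The module is installed in compiled form; this text tells all that it offers.
- The arm moves only by the tool apply_moves, never from a script. Its argument "steps" is a list of rows, each an object of numbers: "x", "y", "z": the shift along the world's x, y, z in m; "spin": the turn about the world's z in degrees; "grip": the gripper's target within -1 to 1 (fully open at 1, half-way at 0, shut at -1). In form: [{"x": .., "y": .., "z": .., "spin": .., "grip": ..}, ...]. A call has exactly 10 rows; each row is the pose to reach, as a shift and turn from the pose commanded when the call began; what a row does not reach only later rows make up. A row lasts 1/10 s, in which the tool goes at most 50 mm and 8.59 degrees, less where a joint would pass 70% of its speed; a pose out of reach is approached as far as the arm can. A call with a gripper value outside its range is refused whole. The fingers move at their own pace and stop on an object; "grip_force" is the grip in N (left out, the last holds). Time passes only in rows, so rows that repeat a pose let the fingers close, or fill a call up. It gives the time, the measured TCP pose, the force and the opening at its end, in the units of the state.
- env.get_obs(): the state, without advancing time (a new reading comes with each control period).
- env.capture(name): name is "side" or "top"; returns the picture (420x560x3 uint8, red, green, blue); there is no depth.
- env.camera_model(name): a dict with "fx", "fy", "cx", "cy" (pixels), "k1" (the pictures are not rectified: a ray, as slopes to the right and down, at radius r is drawn at 1 + k1 r^2 times it, then the intrinsics apply), "camera_from_world" (4x4, takes a point from world to camera coordinates). Camera axes: x right, y up, looking along -z (the intrinsics and any distortion apply to the point x, -y, -z); pixel columns grow to the right and rows downward; lengths in m; the calibration is good to about 2 mm. A picture is of the moment at which its call begins. camera_model takes no time and is no camera call.
- env.finish_job(): hands the job in, once; it reports no verdict.
The state is a dict: "clock": time; "joint_pos": joint angles; "dq": joint speeds; "effort": joint torques, N m; "tool_pos": TCP position; "tcp_rot": TCP orientation; "wrist_force": force on the tool from outside, world axes, zero at the start; "wrist_torque": the same for the moment, N m; "gripper_width": opening from 0.0 (shut) to 1.0 (fully open).
Only numpy, scipy, OpenCV 4.12 (cv2) and the standard library are available. Lean on these libraries where they do the work, as an engineer would, in place of code of your own. Each camera call takes 0.05 s, during which the arm holds its last target. There are 200 camera calls.

### The job

Take the thin, full-length bucket stave (not the short one, not the thick one) and set it down on its edge between the low guides of the boring jig, end-on to the sprung plunger but without pressing the plunger in yet. Then push it lengthways along the guides, pressing the plunger in, until its end bears firmly on the steel stop, without ramming it, and finish while still holding it pressed there, ready for boring. Leave the other staves and the things on the bench where they are.

Things in the scene. Friction and masses are not known exactly. Their poses are not given: they have to be found in the camera images.
- stave_mid (a point): centre of the stave to take: a plain light-wood board 150 long (own x), 18 thick (own y), 50 tall (own z), standing on its long narrow edge on the bench, so its centre is 25 mm up; mass about 90 g; the same either way round (a thin groove marks one end, without meaning). It stands in a row, in any order, with the short and the thick stave, about 110 mm apart
- short_stave_mid (a point): centre of the short stave, leave alone: 90 long (x), 18 thick (y), 50 tall
- thick_stave_mid (a point): centre of the thick stave, leave alone: 150 long (x), 36 thick (y), 50 tall
- jig: green and steel boring jig, fixed. Origin at bench level straight below the stop's face, midway between the guides; x is the pushing direction (level, away from the robot), z up. Bed: top at z = 15 mm, from x = -200 to +100, 90 wide. Two low guides on it from x = -175 to -20, inner faces at y = +-13, 12 thick, tops at z = 23. Green housing at x = 20 to 70, 60 wide, top at z = 69
- jig_home (a point): where the stave's centre is when it is home, lengthways along the jig's x: 75 mm before the stop's face, midway between the guides, 25 mm above the bed (x = -75, y = 0, z = 40 in the jig's frame); axes as the jig's
- stop: the hard stop: a steel block, 22 (x) by 60 (y) by 22 mm tall, on the bed below the plunger. Origin at the foot of its face, at x = 0, z = 15 of the jig; its face looks along the jig's -x
- plunger (a joint): travel of the sprung plunger in m: 0 = out, its end 18 mm in front of the stop's face; about 0.018 = pushed in level with the stop's face (its own end of travel, 0.026, lies beyond). The spring takes about 2 N to start and 8.5 N at 0.018, and pushes the stave back out when it is let go
- plunger_tip (a point): middle of the plunger's round end (16 mm diameter), at x = -18, y = 0, z = 49 of the jig when out; moves with the plunger
- mallet_grip (a point): grip of the hammer lying on the bench; leave alone
- tape_center (a point): round black tape measure, 68 mm diameter, 34 tall; point at its centre; leave alone
- glue_center (a point): white glue bottle, 60 mm diameter, 150 tall, standing; point half-way up; leave alone
Things that resemble listed ones, but are neither listed nor needed, are in the scene too. What is shaped like the part that bears stave_mid but black is not meant.

How it is judged:
By the outcome, as a careful person would: the job done as asked, in the order asked, and still so for the second after the job is handed in, while the arm keeps its last pose, push and grip.
It also fails if it takes over 54 s, if anything falls off the work surface, if the arm or the gripper's body presses on something with over 40 N, if the wrist force passes 120 N, or if a joint passes its speed limit or range.

## Working session

There is one attempt and no reset: what is moved stays moved. The work goes in short steps, Python scripts to look and compute and a tool call to move; the robot and the scene stay as the last step left them, time stands still between calls to the robot, and variables do not carry over. Pictures are saved under pics/ and viewed, about 8 in all and at most 12, crops included, and the job is handed in when it is done.

Besides the shell and the picture viewer there is one more tool, called by a JSON object that holds its "method" and its "body". apply_moves: Moves the arm, as the interface text tells. Its arguments: {"type":"object","properties":{"steps":{"type":"array"},"grip_force":{"type":"number"}},"required":["steps"]}

```bash
mkdir -p pics; cat > h.py <<'E'
import numpy as np, cv2
from bench import env
def snap(n,f):
    im=env.capture(n); cv2.imwrite(f'pics/{f}.png',im[:,:,::-1]); return im
def ray(n,u,v):
    m=env.camera_model(n); K=np.array([[m['fx'],0,m['cx']],[0,m['fy'],m['cy']],[0,0,1.]])
    p=cv2.undistortPoints(np.array([[[u,v]]],float),K,np.array([m['k1'],0,0,0,0.])).ravel()
    T=np.array(m['camera_from_world']); R=T[:3,:3]
    return -R.T@T[:3,3], R.T@np.array([p[0],-p[1],-1])
def onz(n,u,v,z):
    o,d=ray(n,u,v); return o+d*(z-o[2])/d[2]
def proj(n,P):
    m=env.camera_model(n); T=np.array(m['camera_from_world']); c=T[:3,:3]@np.array(P)+T[:3,3]
    a,b=c[0]/-c[2],-c[1]/-c[2]; s=1+m['k1']*(a*a+b*b)
    return np.array([m['fx']*a*s+m['cx'],m['fy']*b*s+m['cy']])
E
python3 - <<'E'
from h import *
a=snap('top','top0'); b=snap('side','side0')
for n in('top','side'):
    m=env.camera_model(n); print(n,m['fx'],m['k1'],ray(n,280,210))
print(env.get_obs())
E
```

```text
top 397.12295492109666 -0.03540698473504011 (array([ 0.40722572, -0.10241781,  0.96763394]), array([ 0.09690832, -0.02564787, -0.99521562]))
side 488.35565266358986 -0.035620847645808 (array([0.40442073, 0.88676454, 0.8114068 ]), array([ 0.08474328, -0.79654268, -0.59861624]))
{'clock': 0.1, 'joint_pos': array([-1.45551415e+00,  2.07374365e-01,  1.54282048e+00, -3.39832772e-05,
        1.39349665e+00, -1.50508900e-01]), 'dq': array([ 0.00104605, -0.00405953, -0.00197051,  0.00011144, -0.00022508,
       -0.00075839]), 'effort': array([-1.94406089e-04, -3.84091938e+01, -2.92548555e+01, -1.57401405e-04,
        4.84844728e-03,  1.75541800e-05]), 'tool_pos': array([ 0.15093062, -0.55412529,  0.23021495]), 'tcp_rot': array([-3.13951253e+00, -2.81641931e-04,  2.65796813e-01]), 'wrist_force': array([-0.493411  ,  0.42819138,  0.17891722]), 'wrist_torque': array([0.01602418, 0.00546387, 0.01258765]), 'gripper_width': 0.998530144167913}
```

View pics/top0.png

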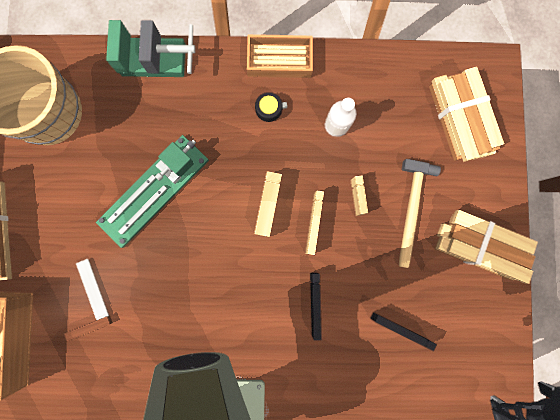

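View pics/side0.png

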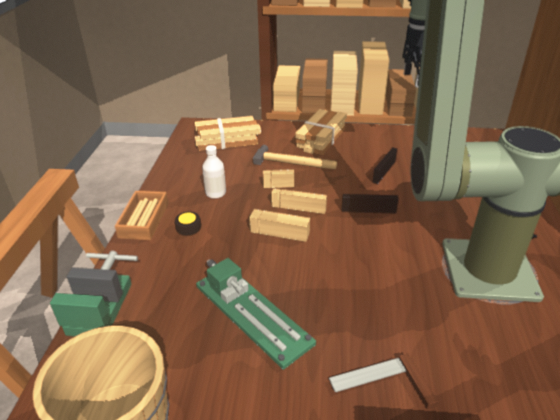

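Candidates in the top view are the thick stave (268,204), the thin full-length stave (315,222), the short stave (360,195), and two black look-alikes (316,306) and (403,331). The one at (315,222) fits: it is light wood, as long as the thick stave and narrow. I'll confirm it in an enlarged crop alongside the jig.

```bash
python3 - <<'E'
from h import *
im=cv2.imread('pics/top0.png')
c=[cv2.resize(im[160:260,250:380],None,fx=4,fy=4,interpolation=cv2.INTER_CUBIC)[:,:390+130],
   ]
a=cv2.resize(im[160:265,250:375],(390,328),interpolation=cv2.INTER_CUBIC)
b=cv2.resize(im[130:250,90:215],(400,384),interpolation=cv2.INTER_CUBIC)
o=np.zeros((384,790,3),np.uint8); o[:328,:390]=a;o[:,390:]=b
cv2.imwrite('pics/crop1.png',o)
# masks
hsv=cv2.cvtColor(im,cv2.COLOR_BGR2HSV)
print('stave px',hsv[222,316],'guide',hsv[197,146],'bench',hsv[270,250])
m=cv2.inRange(hsv,(15,60,150),(35,200,255)); m[:160]=0;m[265:]=0;m[:,:250]=0;m[:,375:]=0
cs,_=cv2.findContours(m,0,2)
for k in cs:
    if cv2.contourArea(k)<100: continue
    r=cv2.minAreaRect(k); bx=cv2.boxPoints(r)
    w=np.array([onz('top',*p,0.05)[:2] for p in bx])
    print(cv2.contourArea(k),r,'centre',w.mean(0).round(4),'sides',np.linalg.norm(w-np.roll(w,1,0),axis=1).round(4)); print(w.round(4).tolist())
m=cv2.inRange(hsv,(0,0,150),(180,60,255)); m[:130]=0;m[250:]=0;m[:,:90]=0;m[:,215:]=0
cs,_=cv2.findContours(m,0,2)
for k in cs:
    if cv2.contourArea(k)<60: continue
    r=cv2.minAreaRect(k); bx=cv2.boxPoints(r)
    w=np.array([onz('top',*p,0.023)[:2] for p in bx])
    print('J',cv2.contourArea(k),r,'centre',w.mean(0).round(4),w.round(4).tolist())
E
```

```text
stave px [ 28  50 255] guide [ 72  98 166] bench [ 10 149 169]
220.5 ((314.46746826171875, 222.0711212158203), (9.413371086120605, 64.00232696533203), 8.652542114257812) centre [ 0.4703 -0.2065] sides [0.0217 0.1489 0.022  0.1489]
[[0.3981, -0.1851], [0.5455, -0.2062], [0.5426, -0.228], [0.3952, -0.2066]]
392.0 ((358.8699951171875, 195.08999633789062), (38.890872955322266, 12.445079803466797), 81.8698959350586) centre [ 0.5349 -0.3099] sides [0.0913 0.0295 0.0914 0.0292]
[[0.5778, -0.2891], [0.5826, -0.3181], [0.492, -0.3307], [0.4874, -0.3018]]
639.5 ((267.7481689453125, 203.58456420898438), (15.6298828125, 64.13257598876953), 10.68491268157959) centre [ 0.5116 -0.0974] sides [0.0361 0.15   0.0366 0.15  ]
[[0.4407, -0.0671], [0.5887, -0.092], [0.5824, -0.128], [0.4346, -0.1027]]
J 264.0 ((141.90890502929688, 209.39688110351562), (4.769800662994385, 64.39230346679688), 44.1448974609375) centre [0.4953 0.2035] [[0.4427, 0.2593], [0.5557, 0.1564], [0.5478, 0.1478], [0.435, 0.2507]]
J 479.0 ((141.76959228515625, 197.31829833984375), (24.758405685424805, 80.80597686767578), 43.02506637573242) centre [0.5246 0.2051] [[0.4719, 0.2912], [0.6174, 0.1646], [0.5768, 0.1191], [0.4324, 0.2456]]
```

View pics/crop1.png

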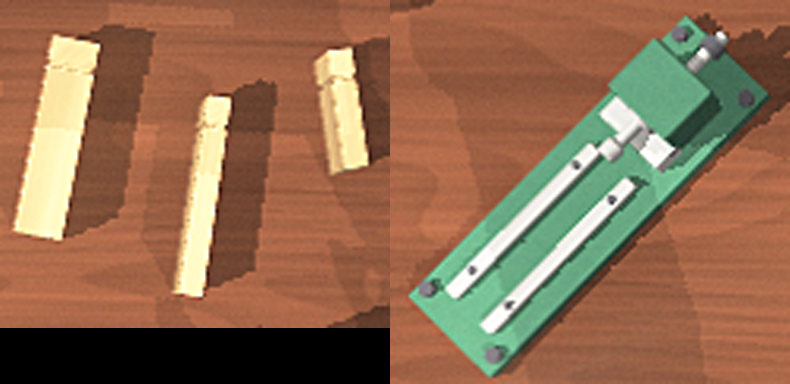

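The crop confirms the thin full-length stave (315,222). Next I refine the jig from both guides in both views, then start moving.

```bash
cat > jig.py <<'E'
from h import *
def jig(n,f,O,yaw,thr=(0,0,185)):
    im=cv2.imread(f'pics/{f}.png'); hsv=cv2.cvtColor(im,cv2.COLOR_BGR2HSV)
    m=cv2.inRange(hsv,thr,(180,70,255))
    x=np.array([np.cos(yaw),np.sin(yaw)]);y=np.array([-x[1],x[0]])
    v,u=np.nonzero(m); J=np.array([onz(n,a,b,.023)[:2] for a,b in zip(u,v)])-O
    jx,jy=J@x,J@y
    r=[]
    for s in(1,-1):
        k=(jx>-.19)&(jx<-.035)&(jy*s>.008)&(jy*s<.032)
        p=np.polyfit(jx[k],jy[k],1); ends=jx[k].min(),np.median(jy[k]),
        r.append(p); print(n,s,k.sum(),'slope deg',np.degrees(p[0]).round(2),'y at -.1',np.polyval(p,-.1).round(4),'back end x',jx[k].min().round(4),'width',np.percentile(jy[k]-np.polyval(p,jx[k]),[2,98]).round(4))
        k2=(jy*s>.013)&(jy*s<.025)&(jx>-.19)&(jx<-.005); print('  front',np.sort(jx[k2])[-4:].round(4))
E
python3 - <<'E'
from jig import *
for n,f in(('top','top0'),('side','side0')): jig(n,f,np.array([.5802,.1520]),np.radians(-42.3))
# stave in side view
im=cv2.imread('pics/side0.png');hsv=cv2.cvtColor(im,cv2.COLOR_BGR2HSV)
c,d=proj('side',[.470,-.208,.05]),0
print('proj centre side',c, 'top',proj('top',[.470,-.208,.05]))
for n,f in(('side','side0'),('top','top0')):
    im=cv2.imread(f'pics/{f}.png');hsv=cv2.cvtColor(im,cv2.COLOR_BGR2HSV)
    m=cv2.inRange(hsv,(15,0,235),(40,140,255)); v,u=np.nonzero(m)
    W=np.array([onz(n,a,b,.05)[:2] for a,b in zip(u,v)])
    k=(abs(W[:,0]-.47)<.1)&(abs(W[:,1]+.208)<.035); W=W[k]
    r=cv2.minAreaRect(W.astype(np.float32)*1000); print(n,k.sum(),r)
print(proj('side',[.5802,.1520,.023]))
E
```

```text
Traceback (most recent call last):
  File "jig.py", line 6, in jig
    v,u=np.nonzero(m); J=np.array([onz(n,a,b,.023)[:2] for a,b in zip(u,v)])-O
                                   ~~~^^^^^^^^^^^^
  File "h.py", line 11, in onz
    o,d=ray(n,u,v); return o+d*(z-o[2])/d[2]
        ~~~^^^^^^^
  File "h.py", line 6, in ray
    m=env.camera_model(n); K=np.array([[m['fx'],0,m['cx']],[0,m['fy'],m['cy']],[0,0,1.]])
ValueError: time passes only in moves, steps and waits
```

{"method": "apply_moves", "body": {"steps": [{"x": 0.03, "y": 0.03, "z": 0, "spin": 8.5, "grip": 1}, {"x": 0.06, "y": 0.06, "z": 0, "spin": 17, "grip": 1}, {"x": 0.09, "y": 0.09, "z": 0, "spin": 25.5, "grip": 1}, {"x": 0.12, "y": 0.12, "z": 0, "spin": 34, "grip": 1}, {"x": 0.15, "y": 0.16, "z": 0, "spin": 42.5, "grip": 1}, {"x": 0.18, "y": 0.2, "z": 0, "spin": 51, "grip": 1}, {"x": 0.21, "y": 0.24, "z": 0, "spin": 59.5, "grip": 1}, {"x": 0.24, "y": 0.28, "z": 0, "spin": 68, "grip": 1}, {"x": 0.27, "y": 0.31, "z": 0, "spin": 76.5, "grip": 1}, {"x": 0.3, "y": 0.33, "z": 0, "spin": 85, "grip": 1}], "grip_force": 60}}

```text
clock: 1.1
tool_pos: [0.4516, -0.2221, 0.2309]
tcp_rot: [-3.141, -0.001, 1.757]
wrist_force: [-0.3, -0.1, -0.2]
gripper_width: 0.999
```

The script and the move overlapped, so the script failed. I'll keep them separate from now on.

```bash
sed -i 's/env.camera_model(n)/cm(n)/; ' h.py; sed -i '2a import functools\ncm=functools.cache(lambda n: env.camera_model(n))' h.py
python3 - <<'E'
from jig import *
for n,f in(('top','top0'),('side','side0')): jig(n,f,np.array([.5802,.1520]),np.radians(-42.3))
for n,f in(('side','side0'),('top','top0')):
    im=cv2.imread(f'pics/{f}.png');hsv=cv2.cvtColor(im,cv2.COLOR_BGR2HSV)
    m=cv2.inRange(hsv,(15,0,235),(40,140,255)); v,u=np.nonzero(m)
    W=np.array([onz(n,a,b,.05)[:2] for a,b in zip(u,v)])
    k=(abs(W[:,0]-.47)<.1)&(abs(W[:,1]+.208)<.035); W=W[k]
    r=cv2.minAreaRect(W.astype(np.float32)*1000); print(n,k.sum(),r)
print(env.get_obs()['joint_pos'])
E
```

```text
top 1 289 slope deg -0.38 y at -.1 0.0193 back end x -0.1735 width [-0.0062  0.0058]
  front [-0.0137 -0.0119 -0.0103 -0.0085]
top -1 262 slope deg -0.35 y at -.1 -0.0189 back end x -0.1739 width [-0.0054  0.0056]
  front [-0.0228 -0.0212 -0.0211 -0.0211]
side 1 176 slope deg -0.12 y at -.1 0.0207 back end x -0.177 width [-0.0045  0.0046]
  front [-0.0271 -0.0264 -0.0256 -0.0242]
side -1 150 slope deg -0.02 y at -.1 -0.0173 back end x -0.1776 width [-0.0042  0.004 ]
  front [-0.0272 -0.0266 -0.0258 -0.0243]
side 172 ((483.1994323730469, -205.76336669921875), (32.303470611572266, 175.34304809570312), 76.99615478515625)
top 531 ((469.9523010253906, -207.3105926513672), (20.35123634338379, 149.46006774902344), 82.36407470703125)
[-6.29321604e-01  5.42188658e-02  1.71368679e+00  2.48252533e-04
  1.37473984e+00 -8.15730345e-01]
```

{"method": "apply_moves", "body": {"steps": [{"x": 0.0185, "y": 0.015, "z": -0.02, "spin": 8.5, "grip": 1}, {"x": 0.0185, "y": 0.015, "z": -0.04, "spin": 17, "grip": 1}, {"x": 0.0185, "y": 0.015, "z": -0.06, "spin": 25.5, "grip": 1}, {"x": 0.0185, "y": 0.015, "z": -0.08, "spin": 34, "grip": 1}, {"x": 0.0185, "y": 0.015, "z": -0.09, "spin": 42.5, "grip": 1}, {"x": 0.0185, "y": 0.015, "z": -0.1, "spin": 51, "grip": 1}, {"x": 0.0185, "y": 0.015, "z": -0.1, "spin": 59.5, "grip": 1}, {"x": 0.0185, "y": 0.015, "z": -0.1, "spin": 68, "grip": 1}, {"x": 0.0185, "y": 0.015, "z": -0.1, "spin": 71.3, "grip": 1}, {"x": 0.0185, "y": 0.015, "z": -0.1, "spin": 71.3, "grip": 1}]}}

```text
clock: 2.1
tool_pos: [0.4691, -0.2096, 0.1307]
tcp_rot: [3.141, -0.001, 2.993]
wrist_force: [-0.6, 0.6, -0.3]
gripper_width: 0.998
```

```bash
python3 - <<'E'
from h import *
o=env.get_obs(); print(o['tool_pos'],o['tcp_rot'],o['joint_pos'])
a=snap('top','t1'); b=snap('side','s1')
A=cv2.resize(a[140:280,230:400],(400,330)); B=cv2.resize(b[120:280,200:400],(400,330))
cv2.imwrite('pics/c2.png',np.hstack([A,B])[:,:,::-1])
E
```

```text
[ 0.46913715 -0.20956196  0.13074725] [ 3.14111888e+00 -1.03971200e-03  2.99349834e+00] [-5.88655894e-01  1.86969222e-01  1.78807857e+00 -1.61429143e-05
  1.16768734e+00 -2.01135132e+00]
```

View pics/c2.png

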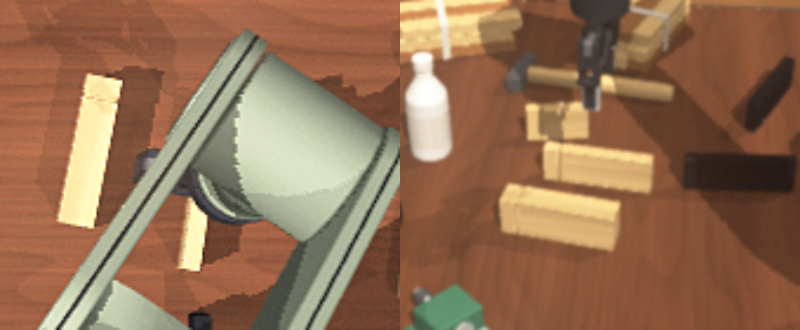

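The side crop shows the jaws above the thin stave (598,165) with the fingertips clear of it, so I descend and grip.

{"method": "apply_moves", "body": {"steps": [{"x": 0.001, "y": 0.002, "z": -0.02, "spin": 0.5, "grip": 1}, {"x": 0.001, "y": 0.002, "z": -0.04, "spin": 0.5, "grip": 1}, {"x": 0.001, "y": 0.002, "z": -0.06, "spin": 0.5, "grip": 1}, {"x": 0.001, "y": 0.002, "z": -0.08, "spin": 0.5, "grip": 1}, {"x": 0.001, "y": 0.002, "z": -0.095, "spin": 0.5, "grip": 1}, {"x": 0.001, "y": 0.002, "z": -0.107, "spin": 0.5, "grip": 1}, {"x": 0.001, "y": 0.002, "z": -0.113, "spin": 0.5, "grip": 1}, {"x": 0.001, "y": 0.002, "z": -0.113, "spin": 0.5, "grip": 1}, {"x": 0.001, "y": 0.002, "z": -0.113, "spin": 0.5, "grip": -1}, {"x": 0.001, "y": 0.002, "z": -0.113, "spin": 0.5, "grip": -1}], "grip_force": 60}}

```text
clock: 3.2
tool_pos: [0.4713, -0.2083, 0.0192]
tcp_rot: [-3.141, 0.002, 3.002]
wrist_force: [-0.5, -0.4, 0.3]
gripper_width: 0.691
```

{"method": "apply_moves", "body": {"steps": [{"x": 0, "y": 0, "z": 0, "spin": 0, "grip": -1}, {"x": 0, "y": 0, "z": 0, "spin": 0, "grip": -1}, {"x": 0, "y": 0, "z": 0, "spin": 0, "grip": -1}, {"x": 0, "y": 0, "z": 0, "spin": 0, "grip": -1}, {"x": 0, "y": 0, "z": 0, "spin": 0, "grip": -1}, {"x": 0, "y": 0, "z": 0, "spin": 0, "grip": -1}, {"x": 0, "y": 0, "z": 0, "spin": 0, "grip": -1}, {"x": 0, "y": 0, "z": 0, "spin": 0, "grip": -1}, {"x": 0, "y": 0, "z": 0, "spin": 0, "grip": -1}, {"x": 0, "y": 0, "z": 0, "spin": 0, "grip": -1}]}}

```text
clock: 4.2
tool_pos: [0.471, -0.2081, 0.0188]
tcp_rot: [-3.141, 0.001, 3.002]
wrist_force: [-1.1, 0.7, 5.2]
gripper_width: 0.203
```

{"method": "apply_moves", "body": {"steps": [{"x": 0, "y": 0, "z": 0.02, "spin": 0, "grip": -1}, {"x": 0, "y": 0, "z": 0.05, "spin": 0, "grip": -1}, {"x": 0, "y": 0, "z": 0.08, "spin": 0, "grip": -1}, {"x": 0, "y": 0.01, "z": 0.11, "spin": 0, "grip": -1}, {"x": 0, "y": 0.04, "z": 0.12, "spin": -5, "grip": -1}, {"x": 0.005, "y": 0.08, "z": 0.12, "spin": -10, "grip": -1}, {"x": 0.01, "y": 0.12, "z": 0.12, "spin": -15, "grip": -1}, {"x": 0.015, "y": 0.16, "z": 0.12, "spin": -20, "grip": -1}, {"x": 0.02, "y": 0.2, "z": 0.12, "spin": -25, "grip": -1}, {"x": 0.025, "y": 0.24, "z": 0.12, "spin": -30, "grip": -1}]}}

```text
clock: 5.2
tool_pos: [0.4946, 0.0339, 0.1374]
tcp_rot: [-3.141, -0.001, 2.475]
wrist_force: [-0.5, 0.1, -1.0]
gripper_width: 0.2
```

{"method": "apply_moves", "body": {"steps": [{"x": 0.001, "y": 0.04, "z": 0, "spin": -2.5, "grip": -1}, {"x": 0.003, "y": 0.08, "z": 0, "spin": -4.6, "grip": -1}, {"x": 0.005, "y": 0.12, "z": 0, "spin": -4.6, "grip": -1}, {"x": 0.007, "y": 0.155, "z": 0, "spin": -4.6, "grip": -1}, {"x": 0.007, "y": 0.18, "z": 0, "spin": -4.6, "grip": -1}, {"x": 0.007, "y": 0.192, "z": 0, "spin": -4.6, "grip": -1}, {"x": 0.007, "y": 0.192, "z": -0.02, "spin": -4.6, "grip": -1}, {"x": 0.007, "y": 0.192, "z": -0.04, "spin": -4.6, "grip": -1}, {"x": 0.007, "y": 0.192, "z": -0.05, "spin": -4.6, "grip": -1}, {"x": 0.007, "y": 0.192, "z": -0.05, "spin": -4.6, "grip": -1}]}}

```text
clock: 6.2
tool_pos: [0.5005, 0.223, 0.0859]
tcp_rot: [-3.137, -0.003, 2.398]
wrist_force: [-0.8, 0.0, -0.5]
gripper_width: 0.202
```

```bash
python3 - <<'E'
from h import *
o=env.get_obs(); print(o['tool_pos'],np.degrees(o['tcp_rot']),o['joint_pos'],o['gripper_width'],o['wrist_force'])
a=snap('top','t2'); b=snap('side','s2')
A=cv2.resize(a[130:250,90:235],(400,331)); B=cv2.resize(b[210:375,180:340],(400,412),interpolation=cv2.INTER_CUBIC)
o=np.zeros((412,800,3),np.uint8);o[:331,:400]=A;o[:,400:]=B
cv2.imwrite('pics/c3.png',o[:,:,::-1])
E
```

```text
[0.5005477  0.22304471 0.08594665] [-1.79732251e+02 -1.54355195e-01  1.37388654e+02] [ 2.61367476e-01  3.17949682e-01  1.72980169e+00 -2.58887146e-04
  1.09923039e+00 -5.65608637e-01] 0.2017194609745095 [-8.39926726e-01  3.21634897e-04 -4.74840867e-01]
```

View pics/c3.png

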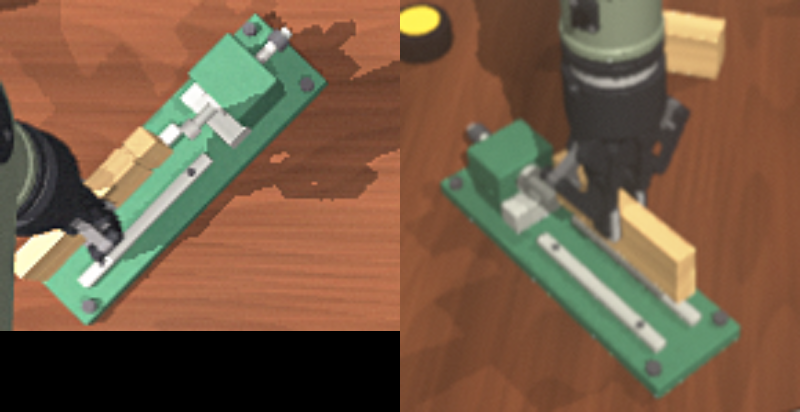

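The top crop shows the stave held above the jig, front end at about (156,138), just before the plunger. The side crop shows it parallel to the guides. I'll measure the stave in the jig frame.

```bash
cat > st.py <<'E'
from h import *
O=np.array([.580,.1533]);yaw=np.radians(-42.6);X=np.array([np.cos(yaw),np.sin(yaw)]);Y=np.array([-X[1],X[0]])
def st(n,f,z,lo=(12,30,235)):
    im=cv2.imread(f'pics/{f}.png'); hsv=cv2.cvtColor(im,cv2.COLOR_BGR2HSV)
    m=cv2.inRange(hsv,lo,(40,170,255)); v,u=np.nonzero(m)
    W=np.array([onz(n,a,b,z)[:2] for a,b in zip(u,v)])-O; jx,jy=W@X,W@Y
    k=(jx>-.22)&(jx<.02)&(abs(jy)<.05); jx,jy,u,v=jx[k],jy[k],u[k],v[k]
    print(n,k.sum(),'x',np.percentile(jx,[0,1,99,100]).round(4))
    for a in np.arange(-.2,.0,.015):
        q=(jx>=a)&(jx<a+.015)
        if q.sum()>5: print('  %.3f n%d y %.4f..%.4f'%(a+.0075,q.sum(),*np.percentile(jy[q],[4,96])))
E
python3 - <<'E'
from st import *
zt=.0859-.0188+.05
st('top','t2',zt); st('side','s2',zt,(12,30,200))
im=cv2.imread('pics/t2.png');print(cv2.cvtColor(im,cv2.COLOR_BGR2HSV)[[180,186,222],[145,138,105]])
for p in [(-.03,.009),(-.03,-.009),(-.18,.009),(-.18,-.009)]:
    print(p,[proj(n,[*(O+p[0]*X+p[1]*Y),zt]).round(1) for n in('top','side')])
E
```

```text
top 281 x [-0.1808 -0.1793 -0.0326 -0.0325]
  -0.177 n34 y -0.0100..0.0040
  -0.162 n49 y -0.0101..0.0039
  -0.147 n40 y -0.0103..0.0029
  -0.132 n8 y -0.0104..-0.0030
  -0.087 n12 y -0.0109..0.0007
  -0.072 n30 y -0.0094..0.0047
  -0.057 n44 y -0.0095..0.0061
  -0.042 n54 y -0.0097..0.0060
  -0.027 n10 y -0.0092..0.0048
side 411 x [-0.212  -0.2103 -0.1044 -0.1003]
  -0.193 n57 y 0.0013..0.0209
  -0.177 n62 y -0.0089..0.0082
  -0.162 n62 y -0.0093..0.0083
  -0.147 n60 y -0.0094..0.0080
  -0.132 n58 y -0.0093..0.0084
  -0.117 n51 y -0.0093..0.0070
  -0.102 n14 y -0.0081..-0.0006
[[ 17 112 243]
 [ 17 112 224]
 [ 30  40 255]]
(-0.03, 0.009) [array([140.3, 173.8]), array([239.5, 272.3])]
(-0.03, -0.009) [array([146.1, 179.4]), array([246.5, 268.2])]
(-0.18, 0.009) [array([ 91.2, 223.7]), array([289.6, 314.2])]
(-0.18, -0.009) [array([ 97. , 229.4]), array([296.7, 309.2])]
```

{"method": "apply_moves", "body": {"steps": [{"x": 0.0014, "y": 0.0015, "z": -0.005, "spin": 0, "grip": -1}, {"x": 0.0014, "y": 0.0015, "z": -0.015, "spin": 0, "grip": -1}, {"x": 0.0014, "y": 0.0015, "z": -0.025, "spin": 0, "grip": -1}, {"x": 0.0014, "y": 0.0015, "z": -0.034, "spin": 0, "grip": -1}, {"x": 0.0014, "y": 0.0015, "z": -0.04, "spin": 0, "grip": -1}, {"x": 0.0014, "y": 0.0015, "z": -0.043, "spin": 0, "grip": -1}, {"x": 0.0014, "y": 0.0015, "z": -0.046, "spin": 0, "grip": -1}, {"x": 0.0014, "y": 0.0015, "z": -0.048, "spin": 0, "grip": -1}, {"x": 0.0014, "y": 0.0015, "z": -0.049, "spin": 0, "grip": -1}, {"x": 0.0014, "y": 0.0015, "z": -0.049, "spin": 0, "grip": -1}]}}

```text
clock: 7.3
tool_pos: [0.504, 0.2257, 0.0394]
tcp_rot: [3.141, 0.0, 2.399]
wrist_force: [-0.0, 0.5, -1.4]
gripper_width: 0.199
```

{"method": "apply_moves", "body": {"steps": [{"x": -0.001, "y": -0.001, "z": 0, "spin": 0, "grip": -1}, {"x": -0.001, "y": -0.001, "z": 0, "spin": 0, "grip": -1}, {"x": -0.001, "y": -0.001, "z": -0.001, "spin": 0, "grip": -1}, {"x": -0.001, "y": -0.001, "z": -0.002, "spin": 0, "grip": -1}, {"x": -0.001, "y": -0.001, "z": -0.003, "spin": 0, "grip": -1}, {"x": -0.001, "y": -0.001, "z": -0.0035, "spin": 0, "grip": -1}, {"x": -0.001, "y": -0.001, "z": -0.004, "spin": 0, "grip": -1}, {"x": -0.001, "y": -0.001, "z": -0.0045, "spin": 0, "grip": -1}, {"x": -0.001, "y": -0.001, "z": -0.005, "spin": 0, "grip": -1}, {"x": -0.001, "y": -0.001, "z": -0.005, "spin": 0, "grip": -1}]}}

```text
clock: 8.3
tool_pos: [0.5029, 0.2247, 0.0342]
tcp_rot: [-3.141, -0.0, 2.399]
wrist_force: [0.4, 0.7, -1.1]
gripper_width: 0.201
```

```bash
python3 - <<'E'
from st import *
o=env.get_obs(); print(o['tool_pos'],np.degrees(o['tcp_rot']),o['wrist_force']); d=o['tool_pos'][:2]-O; print(d@X,d@Y)
a=snap('top','t3'); b=snap('side','s3'); st('top','t3',.066)
A=cv2.resize(a[130:250,90:235],(400,331),interpolation=cv2.INTER_CUBIC); B=cv2.resize(b[210:375,180:340],(400,412),interpolation=cv2.INTER_CUBIC)
o=np.zeros((412,800,3),np.uint8);o[:331,:400]=A;o[:,400:]=B
cv2.imwrite('pics/c4.png',o[:,:,::-1])
E
```

```text
[0.5028678  0.22466441 0.03419487] [-1.79992694e+02 -6.08925625e-03  1.37424892e+02] [ 0.41958977  0.68082978 -1.125937  ]
-0.10508163918198225 0.00032220358669435566
top 215 x [-0.1786 -0.1751 -0.0326 -0.0325]
  -0.177 n10 y -0.0089..-0.0013
  -0.162 n41 y -0.0080..0.0058
  -0.147 n34 y -0.0075..0.0052
  -0.132 n6 y -0.0077..-0.0014
  -0.087 n10 y -0.0082..0.0044
  -0.072 n23 y -0.0067..0.0066
  -0.057 n36 y -0.0068..0.0065
  -0.042 n45 y -0.0069..0.0080
  -0.027 n10 y -0.0064..0.0074
```

View pics/c4.png

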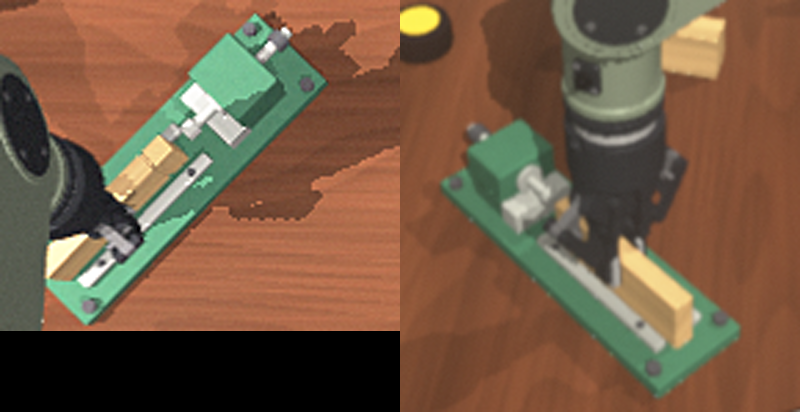

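The stave sits between the guides, about 13 mm short of the plunger, with its front end at (165,148) in the top crop. I'll lower the last bit to contact.

{"method": "apply_moves", "body": {"steps": [{"x": 0, "y": 0, "z": -0.0003, "spin": 0, "grip": -1}, {"x": 0, "y": 0, "z": -0.0005, "spin": 0, "grip": -1}, {"x": 0, "y": 0, "z": -0.0007, "spin": 0, "grip": -1}, {"x": 0, "y": 0, "z": -0.0009, "spin": 0, "grip": -1}, {"x": 0, "y": 0, "z": -0.001, "spin": 0, "grip": -1}, {"x": 0, "y": 0, "z": -0.001, "spin": 0, "grip": -1}, {"x": 0, "y": 0, "z": -0.001, "spin": 0, "grip": -1}, {"x": 0, "y": 0, "z": -0.001, "spin": 0, "grip": -1}, {"x": 0, "y": 0, "z": -0.001, "spin": 0, "grip": -1}, {"x": 0, "y": 0, "z": -0.001, "spin": 0, "grip": -1}]}}

```text
clock: 9.4
tool_pos: [0.503, 0.2247, 0.0338]
tcp_rot: [3.142, 0.0, 2.399]
wrist_force: [-2.3, -0.3, 4.4]
gripper_width: 0.2
```

Contact on the bed is light, about 5 N. I'll open slightly so the stave rests on its own, then grip again.

{"method": "apply_moves", "body": {"steps": [{"x": 0, "y": 0, "z": 0, "spin": 0, "grip": -0.4}, {"x": 0, "y": 0, "z": 0, "spin": 0, "grip": -0.4}, {"x": 0, "y": 0, "z": 0, "spin": 0, "grip": -0.4}, {"x": 0, "y": 0, "z": 0, "spin": 0, "grip": -0.4}, {"x": 0, "y": 0, "z": 0, "spin": 0, "grip": -0.4}, {"x": 0, "y": 0, "z": 0, "spin": 0, "grip": -0.4}, {"x": 0, "y": 0, "z": 0, "spin": 0, "grip": -0.4}, {"x": 0, "y": 0, "z": 0, "spin": 0, "grip": -0.4}, {"x": 0, "y": 0, "z": 0, "spin": 0, "grip": -0.4}, {"x": 0, "y": 0, "z": 0, "spin": 0, "grip": -0.4}]}}

```text
clock: 10.4
tool_pos: [0.503, 0.2247, 0.0333]
tcp_rot: [3.142, 0.0, 2.399]
wrist_force: [0.8, 0.4, -0.3]
gripper_width: 0.297
```

{"method": "apply_moves", "body": {"steps": [{"x": 0, "y": 0, "z": 0, "spin": 0, "grip": -1}, {"x": 0, "y": 0, "z": 0, "spin": 0, "grip": -1}, {"x": 0, "y": 0, "z": 0, "spin": 0, "grip": -1}, {"x": 0, "y": 0, "z": 0, "spin": 0, "grip": -1}, {"x": 0, "y": 0, "z": 0, "spin": 0, "grip": -1}, {"x": 0, "y": 0, "z": 0, "spin": 0, "grip": -1}, {"x": 0, "y": 0, "z": 0, "spin": 0, "grip": -1}, {"x": 0, "y": 0, "z": 0, "spin": 0, "grip": -1}, {"x": 0, "y": 0, "z": 0, "spin": 0, "grip": -1}, {"x": 0, "y": 0, "z": 0, "spin": 0, "grip": -1}], "grip_force": 80}}

```text
clock: 11.4
tool_pos: [0.5032, 0.2248, 0.0335]
tcp_rot: [3.141, 0.0, 2.399]
wrist_force: [-0.5, 0.5, 3.1]
gripper_width: 0.197
```

{"method": "apply_moves", "body": {"steps": [{"x": 0.0015, "y": -0.0014, "z": 0, "spin": 0, "grip": -1}, {"x": 0.0029, "y": -0.0027, "z": 0, "spin": 0, "grip": -1}, {"x": 0.0044, "y": -0.0041, "z": 0, "spin": 0, "grip": -1}, {"x": 0.0059, "y": -0.0054, "z": 0, "spin": 0, "grip": -1}, {"x": 0.0074, "y": -0.0068, "z": 0, "spin": 0, "grip": -1}, {"x": 0.0088, "y": -0.0081, "z": 0, "spin": 0, "grip": -1}, {"x": 0.0103, "y": -0.0095, "z": 0, "spin": 0, "grip": -1}, {"x": 0.0118, "y": -0.0108, "z": 0, "spin": 0, "grip": -1}, {"x": 0.0133, "y": -0.0122, "z": 0, "spin": 0, "grip": -1}, {"x": 0.0147, "y": -0.0135, "z": 0, "spin": 0, "grip": -1}]}}

```text
clock: 12.4
tool_pos: [0.5162, 0.2123, 0.0335]
tcp_rot: [-3.141, -0.004, 2.398]
wrist_force: [-5.5, 5.5, 7.0]
gripper_width: 0.196
```

{"method": "apply_moves", "body": {"steps": [{"x": 0.0007, "y": -0.0007, "z": 0, "spin": 0, "grip": -1}, {"x": 0.0015, "y": -0.0014, "z": 0, "spin": 0, "grip": -1}, {"x": 0.0022, "y": -0.002, "z": 0, "spin": 0, "grip": -1}, {"x": 0.0029, "y": -0.0027, "z": 0, "spin": 0, "grip": -1}, {"x": 0.0037, "y": -0.0034, "z": 0, "spin": 0, "grip": -1}, {"x": 0.0044, "y": -0.0041, "z": 0, "spin": 0, "grip": -1}, {"x": 0.0052, "y": -0.0047, "z": 0, "spin": 0, "grip": -1}, {"x": 0.0059, "y": -0.0054, "z": 0, "spin": 0, "grip": -1}, {"x": 0.0059, "y": -0.0054, "z": 0, "spin": 0, "grip": -1}, {"x": 0.0059, "y": -0.0054, "z": 0, "spin": 0, "grip": -1}]}}

```text
clock: 13.4
tool_pos: [0.5213, 0.2076, 0.0335]
tcp_rot: [-3.141, -0.005, 2.399]
wrist_force: [-7.2, 6.4, 8.9]
gripper_width: 0.201
```

```bash
python3 - <<'E'
from st import *
o=env.get_obs(); f=o['wrist_force']; print(o['tool_pos'],np.degrees(o['tcp_rot']),f,'along',f[:2]@X,'lat',f[:2]@Y); d=o['tool_pos'][:2]-O; print(d@X,d@Y)
snap('top','t4'); st('top','t4',.065)
E
```

```text
[0.52127357 0.20762877 0.03347334] [-179.93906486   -0.28720917  137.42610074] [-7.21446048  6.35917499  8.88762571] along -9.614916079746182 lat -0.20232474635912598
-0.08000219262877657 0.0002407391624830105
top 204 x [-0.2186 -0.1437 -0.0069 -0.0068]
  -0.147 n6 y -0.0086..-0.0027
  -0.132 n35 y -0.0074..0.0069
  -0.117 n28 y -0.0076..0.0024
  -0.042 n41 y -0.0066..0.0084
  -0.027 n37 y -0.0067..0.0075
  -0.012 n44 y -0.0068..0.0082
```

{"method": "apply_moves", "body": {"steps": [{"x": 0.0005, "y": -0.0005, "z": 0, "spin": 0, "grip": -1}, {"x": 0.001, "y": -0.0009, "z": 0, "spin": 0, "grip": -1}, {"x": 0.0015, "y": -0.0014, "z": 0, "spin": 0, "grip": -1}, {"x": 0.002, "y": -0.0018, "z": 0, "spin": 0, "grip": -1}, {"x": 0.0025, "y": -0.0023, "z": 0, "spin": 0, "grip": -1}, {"x": 0.0029, "y": -0.0027, "z": 0, "spin": 0, "grip": -1}, {"x": 0.0033, "y": -0.003, "z": 0, "spin": 0, "grip": -1}, {"x": 0.0037, "y": -0.0034, "z": 0, "spin": 0, "grip": -1}, {"x": 0.0037, "y": -0.0034, "z": 0, "spin": 0, "grip": -1}, {"x": 0.0037, "y": -0.0034, "z": 0, "spin": 0, "grip": -1}]}}

```text
clock: 14.45
tool_pos: [0.5243, 0.2047, 0.0335]
tcp_rot: [-3.14, -0.006, 2.399]
wrist_force: [-8.7, 8.4, 10.3]
gripper_width: 0.195
```

{"method": "apply_moves", "body": {"steps": [{"x": 0.0002, "y": -0.0002, "z": 0, "spin": 0, "grip": -1}, {"x": 0.0004, "y": -0.0003, "z": 0, "spin": 0, "grip": -1}, {"x": 0.0006, "y": -0.0005, "z": 0, "spin": 0, "grip": -1}, {"x": 0.0008, "y": -0.0007, "z": 0, "spin": 0, "grip": -1}, {"x": 0.001, "y": -0.0009, "z": 0, "spin": 0, "grip": -1}, {"x": 0.0011, "y": -0.001, "z": 0, "spin": 0, "grip": -1}, {"x": 0.0011, "y": -0.001, "z": 0, "spin": 0, "grip": -1}, {"x": 0.0011, "y": -0.001, "z": 0, "spin": 0, "grip": -1}, {"x": 0.0011, "y": -0.001, "z": 0, "spin": 0, "grip": -1}, {"x": 0.0011, "y": -0.001, "z": 0, "spin": 0, "grip": -1}]}}

```text
clock: 15.45
tool_pos: [0.5252, 0.2039, 0.0335]
tcp_rot: [-3.14, -0.007, 2.399]
wrist_force: [-9.6, 7.9, 10.6]
gripper_width: 0.2
```

{"method": "apply_moves", "body": {"steps": [{"x": 0.0002, "y": -0.0002, "z": 0, "spin": 0, "grip": -1}, {"x": 0.0004, "y": -0.0003, "z": 0, "spin": 0, "grip": -1}, {"x": 0.0006, "y": -0.0005, "z": 0, "spin": 0, "grip": -1}, {"x": 0.0008, "y": -0.0007, "z": 0, "spin": 0, "grip": -1}, {"x": 0.001, "y": -0.0009, "z": 0, "spin": 0, "grip": -1}, {"x": 0.0011, "y": -0.001, "z": 0, "spin": 0, "grip": -1}, {"x": 0.0011, "y": -0.001, "z": 0, "spin": 0, "grip": -1}, {"x": 0.0011, "y": -0.001, "z": 0, "spin": 0, "grip": -1}, {"x": 0.0011, "y": -0.001, "z": 0, "spin": 0, "grip": -1}, {"x": 0.0011, "y": -0.001, "z": 0, "spin": 0, "grip": -1}]}}

```text
clock: 16.45
tool_pos: [0.5261, 0.2031, 0.0335]
tcp_rot: [-3.14, -0.007, 2.399]
wrist_force: [-10.0, 8.4, 10.0]
gripper_width: 0.199
```

{"method": "apply_moves", "body": {"steps": [{"x": 0.0002, "y": -0.0002, "z": 0, "spin": 0, "grip": -1}, {"x": 0.0004, "y": -0.0003, "z": 0, "spin": 0, "grip": -1}, {"x": 0.0006, "y": -0.0005, "z": 0, "spin": 0, "grip": -1}, {"x": 0.0008, "y": -0.0007, "z": 0, "spin": 0, "grip": -1}, {"x": 0.001, "y": -0.0009, "z": 0, "spin": 0, "grip": -1}, {"x": 0.0011, "y": -0.001, "z": 0, "spin": 0, "grip": -1}, {"x": 0.0011, "y": -0.001, "z": 0, "spin": 0, "grip": -1}, {"x": 0.0011, "y": -0.001, "z": 0, "spin": 0, "grip": -1}, {"x": 0.0011, "y": -0.001, "z": 0, "spin": 0, "grip": -1}, {"x": 0.0011, "y": -0.001, "z": 0, "spin": 0, "grip": -1}]}}

```text
clock: 17.45
tool_pos: [0.5268, 0.2025, 0.0335]
tcp_rot: [-3.14, -0.008, 2.399]
wrist_force: [-10.8, 9.8, 12.0]
gripper_width: 0.2
```

{"method": "apply_moves", "body": {"steps": [{"x": 0.0002, "y": -0.0002, "z": 0, "spin": 0, "grip": -1}, {"x": 0.0004, "y": -0.0003, "z": 0, "spin": 0, "grip": -1}, {"x": 0.0006, "y": -0.0005, "z": 0, "spin": 0, "grip": -1}, {"x": 0.0008, "y": -0.0007, "z": 0, "spin": 0, "grip": -1}, {"x": 0.001, "y": -0.0009, "z": 0, "spin": 0, "grip": -1}, {"x": 0.0011, "y": -0.001, "z": 0, "spin": 0, "grip": -1}, {"x": 0.0011, "y": -0.001, "z": 0, "spin": 0, "grip": -1}, {"x": 0.0011, "y": -0.001, "z": 0, "spin": 0, "grip": -1}, {"x": 0.0011, "y": -0.001, "z": 0, "spin": 0, "grip": -1}, {"x": 0.0011, "y": -0.001, "z": 0, "spin": 0, "grip": -1}]}}

```text
clock: 18.45
tool_pos: [0.5268, 0.2025, 0.0336]
tcp_rot: [-3.14, -0.011, 2.399]
wrist_force: [-13.8, 14.0, 14.1]
gripper_width: 0.198
```

```bash
python3 - <<'E'
from st import *
o=env.get_obs(); f=o['wrist_force']; print(o['tool_pos'],np.degrees(o['tcp_rot']),f,'along',f[:2]@X,'lat',f[:2]@Y); d=o['tool_pos'][:2]-O; print(d@X,d@Y)
snap('top','t5'); st('top','t5',.065)
E
```

```text
[0.5267599  0.20253005 0.03357423] [-179.88236768   -0.61766323  137.42781128] [-13.77673574  13.95459094  14.1012446 ] along -19.586542320269615 lat 0.9467923795955023
-0.0725125206620028 0.00020114802321543967
top 203 x [-2.186e-01 -2.170e-01 -3.000e-04 -2.000e-04]
  -0.132 n9 y -0.0074..-0.0014
  -0.117 n38 y -0.0076..0.0074
  -0.102 n17 y -0.0077..0.0023
  -0.057 n7 y -0.0082..-0.0035
  -0.042 n19 y -0.0066..0.0083
  -0.027 n41 y -0.0067..0.0083
  -0.012 n47 y -0.0068..0.0081
  0.003 n15 y -0.0060..0.0081
```

The stave has stopped advancing and the force is rising, so it is on the stop. I'll add a moderate firm press.

{"method": "apply_moves", "body": {"steps": [{"x": 0.0004, "y": -0.0003, "z": 0, "spin": 0, "grip": -1}, {"x": 0.0007, "y": -0.0007, "z": 0, "spin": 0, "grip": -1}, {"x": 0.0011, "y": -0.001, "z": 0, "spin": 0, "grip": -1}, {"x": 0.0015, "y": -0.0014, "z": 0, "spin": 0, "grip": -1}, {"x": 0.0018, "y": -0.0017, "z": 0, "spin": 0, "grip": -1}, {"x": 0.0022, "y": -0.002, "z": 0, "spin": 0, "grip": -1}, {"x": 0.0022, "y": -0.002, "z": 0, "spin": 0, "grip": -1}, {"x": 0.0022, "y": -0.002, "z": 0, "spin": 0, "grip": -1}, {"x": 0.0022, "y": -0.002, "z": 0, "spin": 0, "grip": -1}, {"x": 0.0022, "y": -0.002, "z": 0, "spin": 0, "grip": -1}]}}

```text
clock: 19.5
tool_pos: [0.5268, 0.2025, 0.0337]
tcp_rot: [-3.139, -0.016, 2.398]
wrist_force: [-19.4, 19.3, 18.5]
gripper_width: 0.199
```

```bash
python3 - <<'E'
from st import *
o=env.get_obs(); f=o['wrist_force']; print(o['tool_pos'],np.degrees(o['tcp_rot']),f,'along',f[:2]@X,'lat',f[:2]@Y); d=o['tool_pos'][:2]-O; print(d@X,d@Y)
a=snap('top','t6'); b=snap('side','s6')
A=cv2.resize(a[130:250,90:235],(400,331),interpolation=cv2.INTER_CUBIC); B=cv2.resize(b[210:375,180:340],(400,412),interpolation=cv2.INTER_CUBIC)
o=np.zeros((412,800,3),np.uint8);o[:331,:400]=A;o[:,400:]=B
cv2.imwrite('pics/c6.png',o[:,:,::-1])
E
```

```text
[0.52678276 0.20246367 0.03367898] [-179.83795525   -0.90414971  137.41841857] [-19.43482322  19.34340873  18.51171007] along -27.39900530459629 lat 1.0836620111007458
-0.0724507639700503 0.00016775826905018003
```

View pics/c6.png

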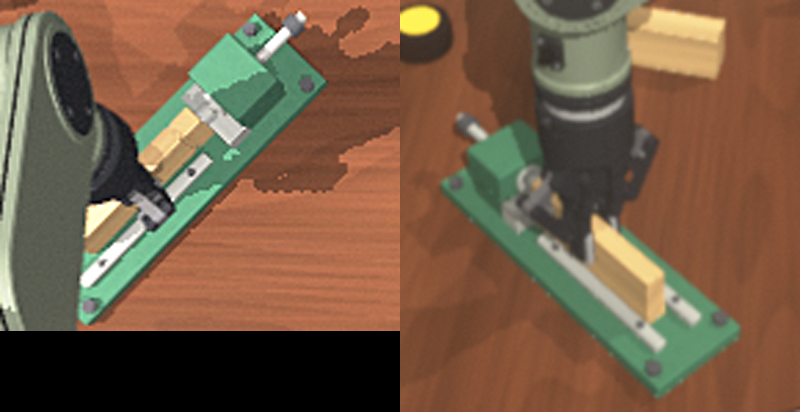

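The stave's front end is flat against the stop at about (205,120) in the top crop. The plunger is pushed in, with its rod out behind the housing at (295,22), and the push is steady at about 27 N. I'm handing in.

```bash
python3 - <<'E'
from h import *
print(env.finish_job()); o=env.get_obs(); print(o['clock'],o['wrist_force'],o['tool_pos'],o['gripper_width'])
E
```

```text
the job is handed in; nothing more can be done
None
the job is handed in; nothing more can be done
```

I took the thin full-length stave and set it on edge between the jig guides, about 13 mm short of the plunger. I opened the grip there for a moment so it rested on its own. Then I regripped it and pushed it slowly along the guides, pressing the plunger in, until it came up against the stop. I handed in at about 19.6 s of the 54 s, still gripping and pressing.

**Last checks:**
- **Against the stop:** the front end measured within 1 mm of the stop's face. In the last two moves the stave stopped advancing while the force along the jig rose from about 15 to 27 N. I estimate about 13 N of that bears on the stop.
- **Plunger:** the picture shows it pushed in, with its rod out behind the housing.
- **Fit in the guides:** the stave is centred to about 1 mm and parallel to the guides. Sideways force is about 1 N.
- **Tilt:** the tool leans about 0.9° forward under the push, with about 18 N downward on the bed. The fingertip height changed by only 0.2 mm, so I take the stave to be still seated, but the pictures are too coarse to confirm that.
- **Not checked:** I did not re-measure the other staves or bench items at the end. The carry passed well above them, and no unexpected forces showed.
- **Slip along the way:** one measuring script overlapped the first arm move and failed. I reran it before the grasp.

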